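Fill the sterilising drum with instrument tubes

ROBOT

A 7-joint arm with a two-finger parallel gripper is mounted at the origin on the work surface. World frame = base frame: x ahead of the robot, y to its left, z up, the work surface at z = 0. Lengths are in m, angles in rad, forces in N, time in s.
With the tool pointing down it reaches from about 0.4 to 0.85 m from the base axis. Payload 6.9 kg.
Tool frame: the origin (TCP) lies on the centre line of the jaws, within the pads' length; the fingertips stand 11 mm ahead of it and the grasp point (between the pads) lies 8 mm behind it; z points along the fingers, x is the direction in which the jaws open and shut, and the axes are right-handed (so a half turn about z gives the same grasp; the last joint's range is limited). The gripper opens to 85 mm and grips with 20 to 120 N. Pads are 22 mm wide; open, the fingers measure 114 mm over their backs; the gripper's body (76 mm by 85 mm) begins 54 mm behind the grasp point. The pads swing forward as they close: fully open they stand 13 mm farther back than shut.
Start: joints at [-1.192, 0.507, -0.238, 1.5, 0.126, 1.149, -0.155], TCP at [0.169, 0.602, 0.242] pointing down, gripper open.
Joint ranges: [-3.08, 3.08], [-0.24, 2.05], [-1.43, 1.35], [0, 2.5], [-1.52, 4.66], [0.17, 1.96], [-2.89, 2.89]. Speed limits (rad/s): [2.39, 2.39, 3.14, 3.14, 3.14, 3.14, 3.14].

INTERFACE

Orientations are given as a unit quaternion [x, y, z, w].
In Python, from cell import readout, read_camera, workorder gives the robot as it stands. The module is installed in compiled form; this text tells all that it offers.
- The arm moves only by the shell command python3 -m creep 'ROWS' [FORCE]. ROWS is text: rows parted by semicolons, each of 5 numbers parted by spaces: the closure, from 0 (fully open) to 1 (shut), then the shift along the tool's x, y, z in m, then the turn about the tool's z in rad. In form: claw tx ty tz yaw; .... A call has exactly 5 rows; each row shifts and turns the commanded pose from where the row before left it, along the tool's axes as they then stand; what a row does not reach is not made up. A row lasts 1/10 s, in which the tool goes at most 50 mm and 8.59 degrees, less where a joint would pass 70% of its speed; a pose out of reach is approached as far as the arm can. A call with a gripper value outside its range is refused whole. The fingers move at their own pace and stop on an object; FORCE is the grip in N (left out, the last holds). Time passes only in rows, so rows that do not move let the fingers close, or fill a call up. It gives the time, the measured TCP pose, the force and the opening at its end, in the units of the state.
- readout.get_obs(): the state, without advancing time (a new reading comes with each control period).
- read_camera(name): name is "side" or "top"; returns a dict with "color" (400x640x3 uint8, red, green, blue), "fx", "fy", "cx", "cy" (pixels), "R" (3x3) and "t" (3): a world point X has camera coordinates R X + t. Camera axes: x right, y down, z forward; pixel columns grow to the right and rows downward; lengths in m; the calibration is good to about 2 mm. A picture is of the moment at which its call begins. There is no depth.
- workorder.close_job(): hands the job in, once; it reports no verdict.
The state is a dict: "t": time; "joints": joint angles; "qvel": joint speeds; "joint_torque": joint torques, N m; "tcp_pos": TCP position; "eef_rot": TCP orientation; "force": force on the tool from outside, world axes, zero at the start; "wrist_torque": the same for the moment, N m; "width": finger opening in m.
Only numpy, scipy, OpenCV 4.12 (cv2) and the standard library are available. Lean on these libraries where they do the work, as an engineer would, in place of code of your own. Each camera call takes 0.05 s, during which the arm holds its last target.

TASK

Load the three tall steel instrument tubes from the counter into the round drum, so that all seven tubes stand upright together on its floor, one in the middle and six around it. Lower each tube in rather than dropping it, let go, and leave the squat pot, the small dish and the mirror where they are.

Things in the scene. Friction and masses are not known exactly. Their poses are not given: they have to be found in the camera images.
- tube_a: One of the three tubes to load, standing loose on the counter at the robot's right: stainless instrument tube, closed, standing upright: body 46 mm diameter and 80 mm high (foot and shoulder edges bevelled 5 mm), on top a plain black upright stem on the axis, 14 mm diameter and 40 mm high, total 120 mm, about 0.2 kg. Origin: centre of the underside; z along the axis, up. 
- tube_b: One of the three tubes to load, standing loose on the counter at the robot's right: stainless instrument tube, closed, standing upright: body 46 mm diameter and 80 mm high (foot and shoulder edges bevelled 5 mm), on top a plain black upright stem on the axis, 14 mm diameter and 40 mm high, total 120 mm, about 0.2 kg. Origin: centre of the underside; z along the axis, up. 
- tube_c: One of the three tubes to load, standing loose on the counter at the robot's right: stainless instrument tube, closed, standing upright: body 46 mm diameter and 80 mm high (foot and shoulder edges bevelled 5 mm), on top a plain black upright stem on the axis, 14 mm diameter and 40 mm high, total 120 mm, about 0.2 kg. Origin: centre of the underside; z along the axis, up. 
- packed_1: One of the four tubes already standing (loose) in the drum, same size and shape as tube_a, about 49 mm from the drum's axis in the direction 0 degrees from the drum's x axis, counter-clockwise from above; the stems of neighbours stand about 49 mm apart, little room for opened fingers. Origin: centre of the underside, z up.
- packed_2: One of the four tubes already standing (loose) in the drum, same size and shape as tube_a, about 49 mm from the drum's axis in the direction 60 degrees from the drum's x axis, counter-clockwise from above; the stems of neighbours stand about 49 mm apart, little room for opened fingers. Origin: centre of the underside, z up.
- packed_3: One of the four tubes already standing (loose) in the drum, same size and shape as tube_a, about 49 mm from the drum's axis in the direction 120 degrees from the drum's x axis, counter-clockwise from above; the stems of neighbours stand about 49 mm apart, little room for opened fingers. Origin: centre of the underside, z up.
- packed_4: One of the four tubes already standing (loose) in the drum, same size and shape as tube_a, about 49 mm from the drum's axis in the direction 180 degrees from the drum's x axis, counter-clockwise from above; the stems of neighbours stand about 49 mm apart, little room for opened fingers. Origin: centre of the underside, z up.
- drum: Round open aluminium drum, fixed to the counter, turned to any yaw: outer diameter 158 mm, 58 mm high, wall 4 mm (inner diameter 150 mm), inner floor 6 mm above the origin, two wire lugs reaching 99 mm from the axis on its +y and -y sides. Origin: centre of the underside; z up. Stems of tubes standing in it top out 126 mm above the counter: carry a tube over them higher than that.
- drum_floor (a point): Centre of the drum's inner floor, axes as the drum's. Seven tubes just fit: one in the middle, six round it about 49 mm out (52 mm when touching the wall), 60 degrees apart. Four stand at 0, 60, 120 and 180 degrees from the drum's x axis (counter-clockwise from above); the middle and the places at 240 and 300 degrees are empty.
- pot: Bystander among the loose tubes: squat steel pot, 64 mm diameter, 46 mm high, with a similar black stem 14 mm diameter and 25 mm high (total 71 mm). Leave it. Origin: centre of the underside.
- dish: Bystander: small white ceramic dish, 60 mm wide, 30 mm high. Origin: centre of the underside.
- mirror: Bystander: dental mirror lying on the counter along its x axis, about 190 mm long and 12 mm high, between the robot and the drum. Origin: on the counter under its handle.

How it is judged:
By the outcome, as a careful person would: the job done as asked, in the order asked, and still so for the second after the job is handed in, with the robot touching nothing.
It also fails if it takes over 67 s, if anything falls off the work surface, if the arm or the gripper's body presses on something with over 40 N, if the wrist force passes 120 N, or if a joint passes its speed limit or range.

## Working session

There is one attempt and no reset: what is moved stays moved. The work goes in short steps, Python scripts to look and compute and a shell command to move; the robot and the scene stay as the last step left them, time stands still between calls to the robot, and variables do not carry over. Pictures are saved under pics/ and viewed, and the job is handed in when it is done.

```bash
mkdir -p pics; python3 - <<'E'
from cell import readout, read_camera
import cv2
o=readout.get_obs(); print({k:(v if not hasattr(v,'__len__') else [round(float(x),4) for x in v]) for k,v in o.items()})
for n in("top","side"):
    c=read_camera(n); cv2.imwrite(f"pics/{n}0.png",c["color"][:,:,::-1]); print(n,c["fx"],c["fy"],c["cx"],c["cy"],c["R"],c["t"])
E
```

```text
{'t': 0.0, 'joints': [-1.1914, 0.5083, -0.2375, 1.5012, 0.1257, 1.1489, -0.1548], 'qvel': [0.0009, 0.0002, -0.0013, -0.0008, 0.0001, -0.0005, 0.0001], 'joint_torque': [-0.0005, -62.0616, -2.1864, -24.9648, 0.0128, 0.0119, -0.0], 'tcp_pos': [0.169, 0.6012, 0.2414], 'eef_rot': [0.797, 0.604, -0.0007, 0.0006], 'force': [0.0057, -0.3176, 0.2266], 'wrist_torque': [-0.0189, 0.02, 0.028], 'width': 0.0852128591534357}
top 495.84470643520024 495.84470643520024 308.8246683785891 201.36372030418983 [[ 0.01354819 -0.99955846  0.02644497]
 [-0.998322   -0.01501107 -0.05592722]
 [ 0.05629949 -0.02564288 -0.99808457]] [-0.08111315  0.53487416  0.95204903]
side 506.1199015970475 506.1199015970475 321.114588794453 196.76365077440315 [[ 0.99096812 -0.13389926  0.00729222]
 [-0.07401011 -0.59146538 -0.80292665]
 [ 0.11182438  0.79513502 -0.59603323]] [-0.55611531  0.06111755  1.03864388]
```

View pics/top0.png

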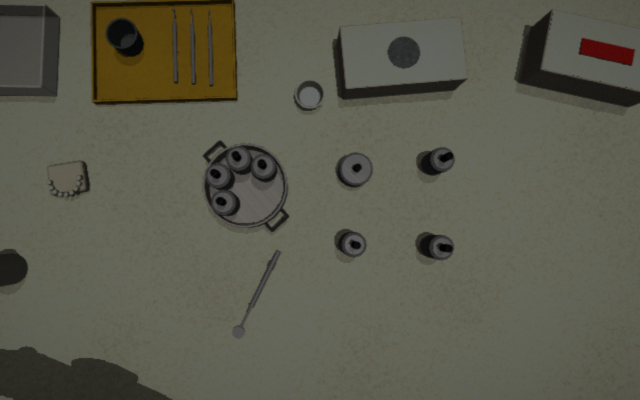

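View pics/side0.png

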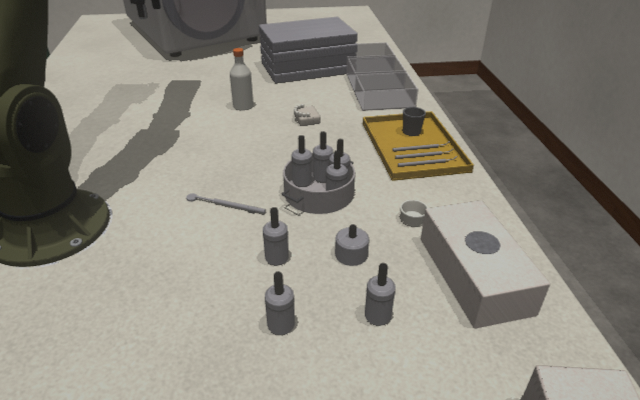

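Top view: loose tubes are near (352,243), (440,160) and (437,246). The pot is at (355,169), the drum at (246,186) with lugs at (214,152) and (277,218), the dish at (309,96) and the mirror at (258,295). I'll enlarge.

```bash
python3 - <<'E'
import cv2
t=cv2.imread("pics/top0.png")
t=cv2.convertScaleAbs(t,alpha=1.6,beta=10)
cv2.imwrite("pics/dr.png",cv2.resize(t[135:240,190:300],None,fx=5.5,fy=5.5,interpolation=cv2.INTER_CUBIC))
cv2.imwrite("pics/tb.png",cv2.resize(t[135:265,330:465],None,fx=4.5,fy=4.5,interpolation=cv2.INTER_CUBIC))
s=cv2.imread("pics/side0.png");s=cv2.convertScaleAbs(s,alpha=1.4,beta=10)
cv2.imwrite("pics/sd.png",cv2.resize(s[200:340,250:405],None,fx=4,fy=4,interpolation=cv2.INTER_CUBIC))
cv2.imwrite("pics/sdr.png",cv2.resize(s[125:220,270:370],None,fx=6,fy=6,interpolation=cv2.INTER_CUBIC))
E
```

```text
(no output)
```

View pics/dr.png

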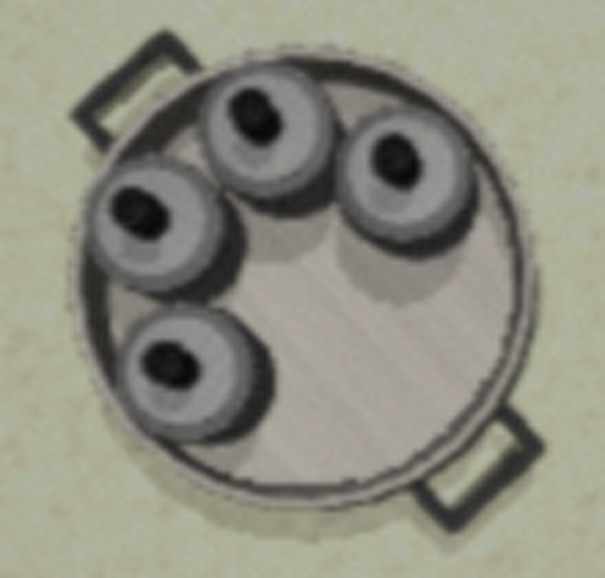

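View pics/tb.png

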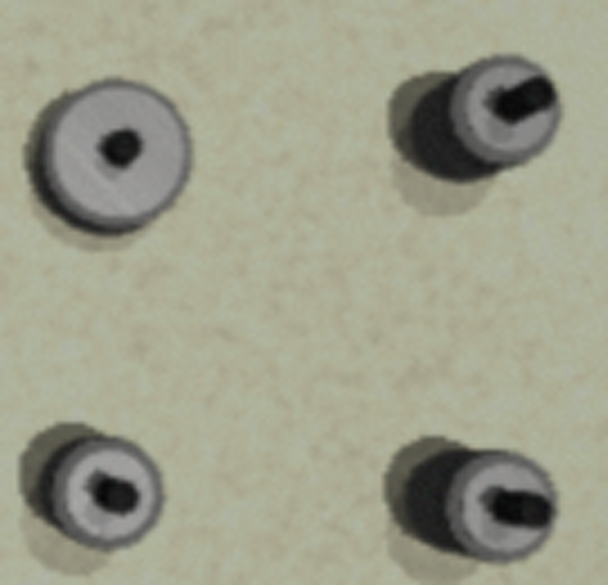

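View pics/sd.png

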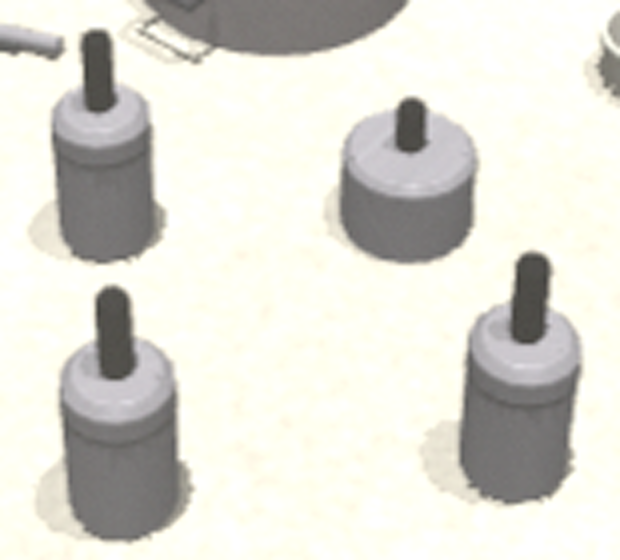

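View pics/sdr.png

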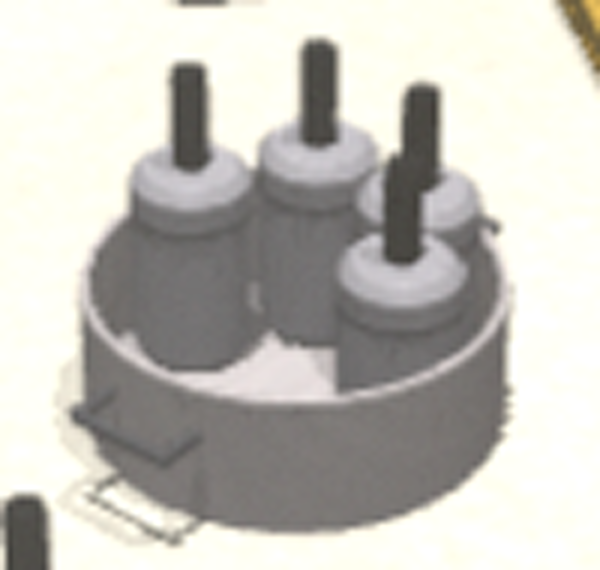

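```bash
cat > h.py <<'E'
import numpy as np
from cell import read_camera
C={}
def cam(n):
    if n not in C: C[n]=read_camera(n)
    return C[n]
def ray(n,u,v):
    c=cam(n);R=np.array(c["R"]);t=np.array(c["t"])
    d=R.T@np.array([(u-c["cx"])/c["fx"],(v-c["cy"])/c["fy"],1]);return -R.T@t,d
def atz(n,u,v,z):
    o,d=ray(n,u,v);return (o+d*(z-o[2])/d[2])
def tri(a,b):
    o1,d1=ray("top",*a);o2,d2=ray("side",*b)
    s=np.linalg.lstsq(np.c_[d1,-d2],o2-o1,rcond=None)[0]
    p=o1+d1*s[0];q=o2+d2*s[1];return (p+q)/2,np.linalg.norm(p-q)
def crop(x,y,s,ox,oy): return ((x+.5)/s-.5+ox,(y+.5)/s-.5+oy)
E
python3 - <<'E'
from h import *
np.set_printoptions(precision=4,suppress=True)
T=lambda x,y:crop(x,y,4.5,330,135)
S=lambda x,y:crop(x,y,4,250,200)
for n,b,st,ss,zs,zb in[("T1",(109,492),(123,496),(96,38),.12,.075),("T2",(505,110),(540,95),(532,260),.12,.075),("T3",(501,506),(538,512),(112,294),.12,.075),("pot",(117,155),(121,146),(411,104),.071,.044)]:
    print(n,"body",atz("top",*T(*b),zb),"stem",atz("top",*T(*st),zs),"side",atz("side",*S(*ss),zs),"tri",*tri(T(*st),S(*ss)))
D=lambda x,y:crop(x,y,5.5,190,135)
E_=lambda x,y:crop(x,y,6,270,125)
c=atz("top",*D(309,279),.058);print("drum",c)
l=[atz("top",*D(*p),z) for p in((121,75),(497,487)) for z in(.045,)];print(l,(l[0]+l[1])/2,np.linalg.norm(l[0]-l[1]))
v=l[0]-l[1];print("y axis deg",np.degrees(np.arctan2(v[1],v[0])))
for b,st,ss in[((268,132),(248,108),(423,91)),((406,174),(392,155),(402,160)),((158,224),(130,207),(319,46)),((188,372),(162,362),(189,70))]:
    B=atz("top",*D(*b),.081);
    s=atz("top",*D(*st),.126);q=atz("side",*E_(*ss),.126)
    for p in (B,s,q): 
        w=p-c;print(p[:2],"r %.4f ang %.1f"%(np.hypot(*w[:2]),np.degrees(np.arctan2(w[1],w[0]))),end=" | ")
    print()
E
```

```text
T1 body [ 0.4559 -0.1553  0.075 ] stem [ 0.4557 -0.1555  0.12  ] side [ 0.4547 -0.1535  0.12  ] tri [ 0.4552 -0.1553  0.1214] 0.0010484082796996396
T2 body [ 0.615  -0.3177  0.075 ] stem [ 0.6145 -0.3182  0.12  ] side [ 0.6142 -0.3145  0.12  ] tri [ 0.6137 -0.3173  0.1228] 0.000790087814207344
T3 body [ 0.4523 -0.3158  0.075 ] stem [ 0.4516 -0.317   0.12  ] side [ 0.4514 -0.3123  0.12  ] tri [ 0.4515 -0.3159  0.1236] 0.0003690369180766158
pot body [ 0.5975 -0.1612  0.044 ] stem [ 0.5979 -0.1596  0.071 ] side [ 0.5977 -0.1582  0.071 ] tri [ 0.5976 -0.1594  0.072 ] 0.0003132373439126971
drum [0.5618 0.0456 0.058 ]
[array([0.6324, 0.113 , 0.045 ]), array([ 0.4924, -0.0188,  0.045 ])] [0.5624 0.0471 0.045 ] 0.19230934795359164
y axis deg 43.26222298376472
[0.6085 0.0578] r 0.0482 ang 14.7 | [0.6096 0.059 ] r 0.0496 ang 15.6 | [0.6095 0.0619] r 0.0504 ang 18.8 | 
[0.5953 0.0119] r 0.0475 ang -45.2 | [0.5955 0.0134] r 0.0466 ang -43.7 | [0.5947 0.0165] r 0.0439 ang -41.6 | 
[0.5773 0.0934] r 0.0502 ang 72.1 | [0.5777 0.0952] r 0.0520 ang 72.2 | [0.5772 0.0985] r 0.0551 ang 73.8 | 
[0.5284 0.0824] r 0.0497 ang 132.2 | [0.5291 0.084 ] r 0.0505 ang 130.4 | [0.5284 0.0869] r 0.0531 ang 129.0 |
```

```bash
cat > go.py <<'E'
import sys,numpy as np
from cell import readout
from scipy.spatial.transform import Rotation as Rn
o=readout.get_obs();p=np.array(o["tcp_pos"]);R=Rn.from_quat(o["eef_rot"]).as_matrix()
t=np.array([float(a) for a in sys.argv[1:4]])
psi=np.degrees(np.arctan2(R[1,0],R[0,0]))
print("t %.1f"%o["t"],"p",p.round(4),"psi %.2f"%psi,"yaw to 43.3: %.3f"%np.radians(psi-43.3),"tool d",(R.T@(t-p)).round(4),"w %.4f"%o["width"],"f",np.round(o["force"],1))
E
python3 -m creep '0 0 0 0 0.14; 0 0 0 0 0.14; 0 0 0 0 0.14; 0 0 0 0 0.121; 0 0 0 0 0' 30; python3 go.py 0.5 0.25 0.24
```

```text
t: 0.7
tcp_pos: [0.1688, 0.6016, 0.2421]
eef_rot: [0.93, 0.368, -0.0, 0.0]
force: [0.0, -0.6, 0.8]
width: 0.0855
t 0.7 p [0.1688 0.6016 0.2421] psi 43.23 yaw to 43.3: -0.001 tool d [0.0005 0.483  0.0023] w 0.0855 f [ 0.  -0.6  0.8]
```

```bash
python3 -m creep '0 0 0.048 0 0; 0 0 0.048 0 0; 0 0 0.048 0 0; 0 0 0.048 0 0; 0 0 0.048 0 0' >/dev/null; python3 -m creep '0 0 0.048 0 0; 0 0 0.048 0 0; 0 0 0.048 0 0; 0 0 0.048 0 0; 0 0 0.048 0 0' ; python3 go.py 0.4557 -0.1552 0.16
```

```text
t: 1.7
tcp_pos: [0.4994, 0.2509, 0.2424]
eef_rot: [0.929, 0.371, 0.0, -0.0]
force: [0.4, -0.3, 0.2]
width: 0.0854
t 1.7 p [0.4994 0.2509 0.2424] psi 43.56 yaw to 43.3: 0.005 tool d [-0.3115  0.2641  0.0824] w 0.0854 f [ 0.4 -0.3  0.2]
```

```bash
python3 -m creep '0 -0.0311 0.0264 0 0; 0 -0.0311 0.0264 0 0; 0 -0.0311 0.0264 0 0; 0 -0.0311 0.0264 0 0; 0 -0.0311 0.0264 0 0' >/dev/null; python3 -m creep '0 -0.0311 0.0264 0 0; 0 -0.0311 0.0264 0 0; 0 -0.0311 0.0264 0.02 0; 0 -0.0311 0.0264 0.03 0; 0.4 -0.0311 0.0264 0.03 0' ;python3 -m creep '0.4 0 0 0 0; 0.4 0 0 0 0; 0.4 0 0 0 0; 0.4 0 0 0 0; 0.4 0 0 0 0' ; python3 go.py 0.4557 -0.1552 0.097
```

```text
t: 2.7
tcp_pos: [0.4533, -0.1535, 0.1627]
eef_rot: [0.929, 0.371, 0.001, 0.001]
force: [0.7, 0.6, -0.4]
width: 0.0731
t: 3.2
tcp_pos: [0.4539, -0.1509, 0.1637]
eef_rot: [0.929, 0.37, 0.001, 0.0]
force: [0.0, 0.6, 0.9]
width: 0.0513
t 3.2 p [ 0.4539 -0.1509  0.1637] psi 43.47 yaw to 43.3: 0.003 tool d [-0.0017  0.0043  0.0667] w 0.0513 f [0.  0.6 0.9]
```

```bash
python3 -m creep '0.4 -0.0017 0.0043 0 0; 0.4 0 0 0 0; 0.4 0 0 0.03 0; 0.4 0 0 0.02 0; 0.4 0 0 0.0167 0' ;python3 -m creep '0.4 0 0 0 0; 1 0 0 0 0; 1 0 0 0 0; 1 0 0 0 0; 1 0 0 0 0' 40; python3 go.py 0.4557 -0.1552 0.097;python3 -m creep '1 0 0 0 0; 1 0 0 0 0; 1 0 0 0 0; 1 0 0 0 0; 1 0 0 0 0';python3 go.py 0.4557 -0.1552 0.097
```

```text
t: 3.7
tcp_pos: [0.4548, -0.1561, 0.0954]
eef_rot: [0.929, 0.369, -0.0, -0.0]
force: [-0.2, -0.6, -0.2]
width: 0.051
t: 4.2
tcp_pos: [0.4555, -0.1564, 0.0971]
eef_rot: [0.929, 0.369, 0.001, 0.001]
force: [0.1, -0.1, 3.1]
width: 0.0125
t 4.2 p [ 0.4555 -0.1564  0.0971] psi 43.32 yaw to 43.3: 0.000 tool d [ 0.001  -0.0008  0.0001] w 0.0125 f [ 0.1 -0.1  3.1]
t: 4.7
tcp_pos: [0.4556, -0.1564, 0.0971]
eef_rot: [0.929, 0.369, 0.001, 0.0]
force: [-0.4, -0.0, 7.0]
width: 0.0127
t 4.7 p [ 0.4556 -0.1564  0.0971] psi 43.32 yaw to 43.3: 0.000 tool d [ 0.0009 -0.0008  0.0001] w 0.0127 f [-0.4 -0.   7. ]
```

```bash
python3 - <<'E'
import cv2
from h import *
for n in("side","top"):
    i=cv2.convertScaleAbs(cam(n)["color"][:,:,::-1],alpha=1.4,beta=10);cv2.imwrite(f"pics/{n}1.png",i)
    if n=="side":cv2.imwrite("pics/g1.png",cv2.resize(i[140:290,220:350],None,fx=4,fy=4,interpolation=cv2.INTER_CUBIC))
E
```

```text
(no output)
```

View pics/g1.png

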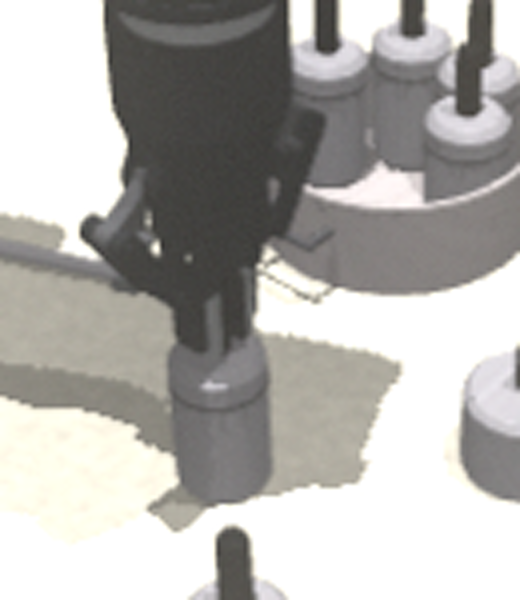

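Side view: both fingers are on the stem above the shoulder, and the tube is still upright. Width reads 12.7 mm. Lifting and carrying it to the middle.

```bash
python3 -m creep '1 0 0 -0.02 0; 1 0 0 -0.03 0; 1 0 0 -0.035 0; 1 0 0 -0.035 0; 1 0 0 -0.028 0';python3 go.py 0.562 0.0462 0.245
```

```text
t: 5.3
tcp_pos: [0.4546, -0.1563, 0.2461]
eef_rot: [0.929, 0.369, 0.0, 0.0]
force: [0.6, -0.4, -2.4]
width: 0.0129
t 5.3 p [ 0.4546 -0.1563  0.2461] psi 43.30 yaw to 43.3: 0.000 tool d [ 0.217  -0.0737  0.0011] w 0.0129 f [ 0.6 -0.4 -2.4]
```

```bash
python3 -m creep '1 0.031 -0.0105 0 0; 1 0.031 -0.0105 0 0; 1 0.031 -0.0105 0 0; 1 0.031 -0.0105 0 0; 1 0.031 -0.0105 0 0'>/dev/null;python3 -m creep '1 0.031 -0.0105 0 0; 1 0.031 -0.0107 0 0; 1 0 0 0 0; 1 0 0 0 0; 1 0 0 0 0';python3 go.py 0.562 0.0462 0.245
python3 - <<'E'
import cv2
from h import *
for n in("side","top"):
    i=cv2.convertScaleAbs(cam(n)["color"][:,:,::-1],alpha=1.4,beta=10);cv2.imwrite(f"pics/{n}2.png",i)
    if n=="side":cv2.imwrite("pics/g2.png",cv2.resize(i[90:220,260:390],None,fx=4.5,fy=4.5,interpolation=cv2.INTER_CUBIC))
    else:cv2.imwrite("pics/t2.png",cv2.resize(i[105:265,170:330],None,fx=3.7,fy=3.7,interpolation=cv2.INTER_CUBIC))
E
```

```text
t: 6.3
tcp_pos: [0.5616, 0.0451, 0.244]
eef_rot: [0.93, 0.369, -0.001, 0.0]
force: [-0.2, -0.5, -2.6]
width: 0.0131
t 6.3 p [0.5616 0.0451 0.244 ] psi 43.25 yaw to 43.3: -0.001 tool d [ 0.001  -0.0005 -0.001 ] w 0.0131 f [-0.2 -0.5 -2.6]
```

View pics/g2.png

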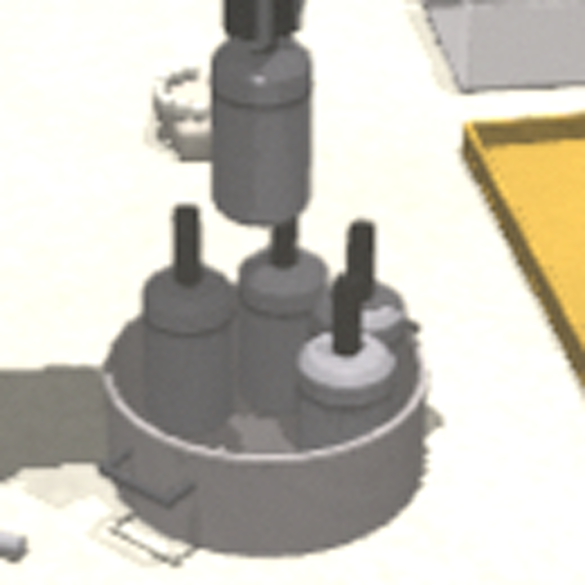

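View pics/t2.png

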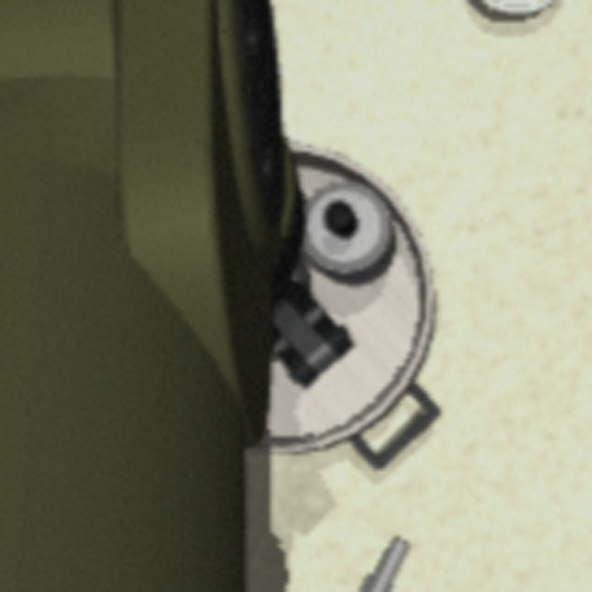

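```bash
cat >> h.py <<'E'
def proj(n,P):
    c=cam(n);q=np.array(c["R"])@np.array(P)+np.array(c["t"]);return np.array([c["fx"]*q[0]/q[2]+c["cx"],c["fy"]*q[1]/q[2]+c["cy"]])
def circ(n,x,y,z,r):
    a=np.linspace(0,2*np.pi,180);P=np.array([proj(n,[x+r*np.cos(t),y+r*np.sin(t),z]) for t in a])
    return P[:,0].min(),P[:,0].max(),P[:,1].min(),P[:,1].max()
E
python3 - <<'E'
from h import *
f=lambda e:[round((e[0]-260+.5)*4.5-.5,1),round((e[1]-260+.5)*4.5-.5,1),round((e[2]-90+.5)*4.5-.5,1),round((e[3]-90+.5)*4.5-.5,1)]
b=.244-.0971
print("tube r23 z+5",f(circ("side",.5616,.0451,b+.005,.023)),"foot r18",f(circ("side",.5616,.0451,b,.018)),"sh",f(circ("side",.5616,.0451,b+.075,.023)))
for c in((.562,.0462),):
  print("rim",f(circ("side",*c,.058,.079)),"base",f(circ("side",*c,0,.079)))
print("1mm in x,y px:",(proj("side",[.563,.046,.1])-proj("side",[.562,.046,.1]))*4.5,(proj("side",[.562,.047,.1])-proj("side",[.562,.046,.1]))*4.5)
E
```

```text
tube r23 z+5 [np.float64(216.9), np.float64(317.0), np.float64(176.9), np.float64(226.6)] foot r18 [np.float64(227.8), np.float64(305.9), np.float64(191.6), np.float64(230.6)] sh [np.float64(215.5), np.float64(319.8), np.float64(39.4), np.float64(86.1)]
rim [np.float64(103.2), np.float64(429.7), np.float64(284.2), np.float64(466.2)] base [np.float64(107.6), np.float64(424.2), np.float64(378.2), np.float64(565.4)]
1mm in x,y px: [ 2.09356119 -0.1370188 ] [-0.27537519 -1.11127941]
```

```bash
python3 - <<'E'
import cv2,numpy as np
i=cv2.cvtColor(cv2.imread("pics/side2.png"),cv2.COLOR_BGR2GRAY).astype(int)
for r in(112,118,124,130,134): print(r,i[r,300:335])
for r in(176,):print(r,i[r,278:290],i[r,350:360])
E
```

```text
112 [255 251 236 251 253 253 214  95  94  87  88  88  94 101 104 106 110 115
 115 114 115 114 106 101  94  87  86  93 117 206 255 254 254 254 254]
118 [222 239 244 238 229 229 192 110 101 101 104 105 105 104 105 104 109 113
 113 110 113 115 112 106 106 107 106 105 120 203 254 255 255 254 254]
124 [128 130 127 125 125 122 115 102 100 104 104 105 102 105 105 106 107 108
 114 117 115 113 113 112 109 107 106 105 117 198 254 253 253 253 254]
130 [255 255 255 255 255 254 228 123 102 102 103 104 106 108 108 108 110 116
 113 117 117 115 113 113 112 108 106 103 136 214 253 254 254 254 254]
134 [255 254 254 254 254 254 238 147 102 105 104 105 104 106 106 107 110 117
 114 114 115 115 112 113 112 108 105 104 157 237 254 254 254 254 254]
176 [128 126 127 126 123 139 172 165 124 106 106 108] [106 108 161 212 202 223 255 255 255 255]
```

The held tube hangs upright over the middle. In the side view its edges are at columns 306.8 and 328.6, about 1 px left of the prediction. I'll nudge it 1 mm and descend in force-checked steps.

```bash
python3 -m creep '1 0.0014 0 0.015 0; 1 0 0 0.015 0; 1 0 0 0.015 0; 1 0 0 0 0; 1 0 0 0 0';python3 -m creep '1 0 0 0.006 0; 1 0 0 0.006 0; 1 0 0 0.006 0; 1 0 0 0.006 0; 1 0 0 0.004 0';python3 go.py 0.5626 0.046 0.103
```

```text
t: 6.95
tcp_pos: [0.5633, 0.0467, 0.1997]
eef_rot: [0.93, 0.369, -0.0, 0.0]
force: [1.1, 0.0, -1.6]
width: 0.0128
t: 7.45
tcp_pos: [0.5631, 0.0472, 0.1706]
eef_rot: [0.929, 0.369, -0.0, -0.0]
force: [0.5, -0.7, -3.4]
width: 0.0128
t 7.5 p [0.5631 0.0472 0.1706] psi 43.32 yaw to 43.3: 0.000 tool d [-0.0011  0.0006  0.0676] w 0.0128 f [ 0.5 -0.7 -3.4]
```

```bash
python3 -m creep '1 -0.0007 0 0.01 0; 1 0 0 0.01 0; 1 0 0 0.01 0; 1 0 0 0.01 0; 1 0 0 0.01 0';python3 go.py 0.5626 0.046 0.103;python3 -m creep '1 0 0 0.005 0; 1 0 0 0.004 0; 1 0 0 0.003 0; 1 0 0 0.003 0; 1 0 0 0 0';python3 go.py 0.5626 0.046 0.103
```

```text
t: 7.95
tcp_pos: [0.5627, 0.0467, 0.1203]
eef_rot: [0.929, 0.369, -0.0, -0.0]
force: [0.8, 0.3, -2.1]
width: 0.0126
t 8.0 p [0.5627 0.0467 0.1203] psi 43.31 yaw to 43.3: 0.000 tool d [-0.0005  0.0005  0.0173] w 0.0126 f [ 0.8  0.3 -2.1]
t: 8.45
tcp_pos: [0.5627, 0.0467, 0.1062]
eef_rot: [0.929, 0.369, -0.0, 0.0]
force: [0.9, -0.4, -2.8]
width: 0.0128
t 8.4 p [0.5627 0.0467 0.1062] psi 43.31 yaw to 43.3: 0.000 tool d [-0.0006  0.0004  0.0032] w 0.0128 f [ 0.9 -0.4 -2.8]
```

```bash
python3 -m creep '1 0 0 0.001 0; 1 0 0 0.001 0; 1 0 0 0.001 0; 1 0 0 0 0; 1 0 0 0 0';python3 -m creep '1 0 0 0.0005 0; 1 0 0 0.0005 0; 1 0 0 0 0; 1 0 0 0 0; 1 0 0 0 0'
```

```text
t: 8.95
tcp_pos: [0.5628, 0.0467, 0.1033]
eef_rot: [0.929, 0.369, -0.0, 0.0]
force: [-0.6, 0.7, -2.4]
width: 0.0131
t: 9.45
tcp_pos: [0.5632, 0.0468, 0.1031]
eef_rot: [0.929, 0.369, 0.001, 0.0]
force: [-1.5, 0.3, 5.1]
width: 0.0128
```

Contact at z 0.103 (+5 N), so it is on the floor. Releasing with a small opening.

```bash
python3 -m creep '0.65 0 0 0 0; 0.65 0 0 0 0; 0.65 0 0 0 0; 0.65 0 0 0 0; 0.65 0 0 -0.003 0';python3 -m creep '0.65 0 0 -0.02 0; 0.65 0 0 -0.03 0; 0.65 0 0 -0.03 0; 0.6 0 0 -0.03 0; 0.6 0 0 -0.03 0';python3 go.py 0.4516 -0.3163 0.23
```

```text
t: 9.95
tcp_pos: [0.5625, 0.0467, 0.105]
eef_rot: [0.929, 0.369, -0.0, -0.0]
force: [-0.7, 0.6, -0.1]
width: 0.0299
t: 10.45
tcp_pos: [0.5626, 0.0466, 0.2469]
eef_rot: [0.929, 0.369, 0.0, 0.0]
force: [0.2, 0.0, -0.5]
width: 0.0343
t 10.4 p [0.5626 0.0466 0.2469] psi 43.31 yaw to 43.3: 0.000 tool d [-0.3297  0.188   0.0168] w 0.0343 f [ 0.2  0.  -0.5]
```

```bash
python3 -m creep '0.5 -0.0366 0.0209 0 0; 0.5 -0.0366 0.0209 0 0; 0.5 -0.0366 0.0209 0 0; 0.5 -0.0366 0.0209 0 0; 0.5 -0.0366 0.0209 0 0' >/dev/null;python3 -m creep '0.5 -0.0366 0.0209 0 0; 0.5 -0.0366 0.0209 0.02 0; 0.5 -0.0366 0.0209 0.03 0; 0.5 -0.0366 0.0209 0.03 0; 0.5 0 0 0 0';python3 go.py 0.4516 -0.3165 0.096
python3 - <<'E'
import cv2
from h import *
for n in("side","top"):
    i=cv2.convertScaleAbs(cam(n)["color"][:,:,::-1],alpha=1.6,beta=10);cv2.imwrite(f"pics/{n}3.png",i)
    if n=="side":cv2.imwrite("pics/g3.png",cv2.resize(i[125:220,270:370],None,fx=6,fy=6,interpolation=cv2.INTER_CUBIC))
    else:cv2.imwrite("pics/t3.png",cv2.resize(i[135:240,190:300],None,fx=5.5,fy=5.5,interpolation=cv2.INTER_CUBIC))
E
```

```text
t: 11.45
tcp_pos: [0.448, -0.3187, 0.1642]
eef_rot: [0.931, 0.365, -0.003, -0.001]
force: [-0.7, -0.7, -0.1]
width: 0.0428
t 11.4 p [ 0.448  -0.3187  0.1642] psi 42.82 yaw to 43.3: -0.008 tool d [0.0044 0.0011 0.0682] w 0.0428 f [-0.7 -0.7 -0.1]
```

View pics/g3.png

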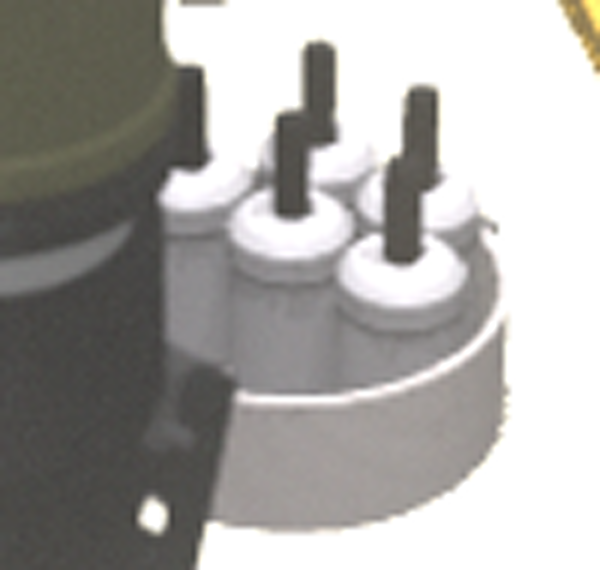

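View pics/t3.png

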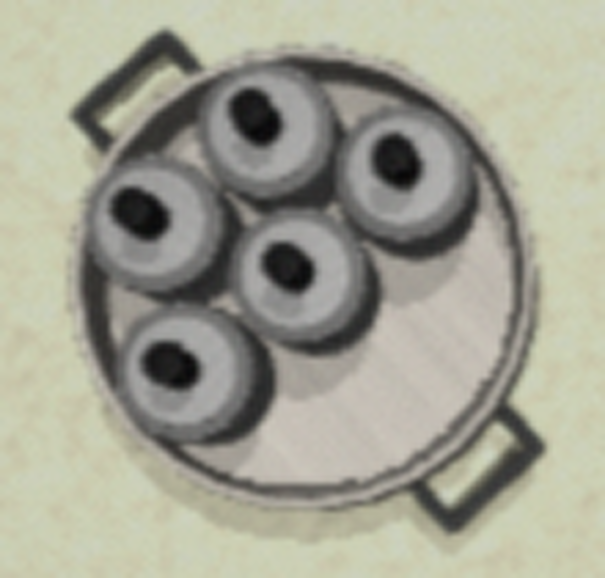

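The tube stands in the middle (top crop (300,280)), and the four packed tubes have not moved. I'll use it to calibrate camera against robot and compute the remaining slots.

```bash
python3 - <<'E'
from h import *
from scipy.optimize import least_squares
np.set_printoptions(precision=4,suppress=True)
D=lambda x,y:crop(x,y,5.5,190,135)
B={k:atz("top",*D(*p),.081)[:2] for k,p in dict(m=(301,281),p1=(406,174),p2=(268,132),p3=(158,224),p4=(188,372)).items()}
S={k:atz("top",*D(*p),.126)[:2] for k,p in dict(m=(287,264),p1=(397,157),p2=(251,111),p3=(131,207),p4=(165,362)).items()}
for k in B: print(k,B[k],S[k],"d to m",np.linalg.norm(B[k]-B['m']),np.linalg.norm(S[k]-S['m']))
c=atz("top",*D(309,279),.058)[:2];print("drum rim centre",c)
for a in(240,300):
  for r in(.049,.0505):
    th=np.radians(-46.7+a);print(a,r,c+r*np.array([np.cos(th),np.sin(th)]))
E
```

```text
m [0.5591 0.0459] [0.5605 0.0457] d to m 0.0 0.0
p1 [0.5953 0.0119] [0.5949 0.0118] d to m 0.04960327187334145 0.048248007653610016
p2 [0.6085 0.0578] [0.6087 0.058 ] d to m 0.050793548061249284 0.04973360105421926
p3 [0.5773 0.0934] [0.5777 0.0949] d to m 0.050851270823467534 0.052114511734750325
p4 [0.5284 0.0824] [0.5291 0.0831] d to m 0.04767729862091961 0.04885471936998067
drum rim centre [0.5618 0.0456]
240 0.049 [0.5141 0.0344]
240 0.0505 [0.5127 0.034 ]
300 0.049 [ 0.5477 -0.0013]
300 0.0505 [ 0.5473 -0.0027]
```

```bash
python3 -m creep '0.5 0.0044 0.0011 0 -0.008; 0.5 0 0 0 0; 0.5 0 0 0.03 0; 0.5 0 0 0.02 0; 0.5 0 0 0.0165 0' ;python3 go.py 0.4518 -0.3165 0.097;python3 -m creep '0.5 0 0 0 0; 1 0 0 0 0; 1 0 0 0 0; 1 0 0 0 0; 1 0 0 0 0' 40; python3 -m creep '1 0 0 0 0; 1 0 0 0 0; 1 0 0 0 0; 1 0 0 0 0; 1 0 0 0 0';python3 go.py 0.4518 -0.3165 0.097
```

```text
t: 12.1
tcp_pos: [0.4577, -0.31, 0.1005]
eef_rot: [0.928, 0.374, 0.0, 0.0]
force: [-1.0, -0.3, -0.7]
width: 0.0425
t 12.1 p [ 0.4577 -0.31    0.1005] psi 43.90 yaw to 43.3: 0.010 tool d [-0.0087  0.0006  0.0035] w 0.0425 f [-1.  -0.3 -0.7]
t: 12.6
tcp_pos: [0.4575, -0.3114, 0.1018]
eef_rot: [0.928, 0.373, 0.001, 0.001]
force: [-0.1, 0.6, 3.1]
width: 0.0128
t: 13.1
tcp_pos: [0.4575, -0.3115, 0.1018]
eef_rot: [0.928, 0.373, 0.001, 0.001]
force: [-0.2, 0.5, 5.6]
width: 0.0127
t 13.1 p [ 0.4575 -0.3115  0.1018] psi 43.77 yaw to 43.3: 0.008 tool d [-0.0075 -0.0003  0.0048] w 0.0127 f [-0.2  0.5  5.6]
```

```bash
python3 - <<'E'
import cv2
from h import *
for n in("side",):
    i=cv2.convertScaleAbs(cam(n)["color"][:,:,::-1],alpha=1.6,beta=10);cv2.imwrite(f"pics/{n}4.png",i)
    cv2.imwrite("pics/g4.png",cv2.resize(i[220:350,220:350],None,fx=4.5,fy=4.5,interpolation=cv2.INTER_CUBIC))
E
```

```text
(no output)
```

View pics/g4.png

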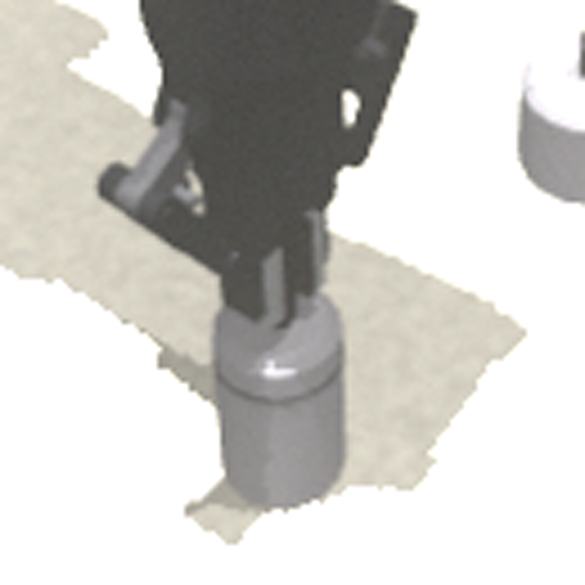

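Side view: the tube is upright. It slid a few mm while the jaws centred and is gripped squarely. Lifting.

```bash
python3 -m creep '1 0 0 -0.02 0; 1 0 0 -0.03 0; 1 0 0 -0.035 0; 1 0 0 -0.035 0; 1 0 0 -0.028 0.008' >/dev/null;python3 -m creep '1 0 0 0 0; 1 0 0 0 0; 1 0 0 0 0; 1 0 0 0 0; 1 0 0 0 0';python3 go.py 0.515 0.035 0.25
```

```text
t: 14.15
tcp_pos: [0.4565, -0.3109, 0.2478]
eef_rot: [0.929, 0.369, -0.001, -0.001]
force: [0.2, 0.3, -2.2]
width: 0.0126
t 14.2 p [ 0.4565 -0.3109  0.2478] psi 43.31 yaw to 43.3: 0.000 tool d [ 0.2799 -0.2116 -0.002 ] w 0.0126 f [ 0.2  0.3 -2.2]
```

```bash
python3 -m creep '1 0.0311 -0.0235 0 0; 1 0.0311 -0.0235 0 0; 1 0.0311 -0.0235 0 0; 1 0.0311 -0.0235 0 0; 1 0.0311 -0.0235 0 0'>/dev/null;python3 -m creep '1 0.0311 -0.0235 0 0; 1 0.0311 -0.0235 0 0; 1 0.0311 -0.0235 0 0; 1 0.0311 -0.0235 0 0; 1 0 0 0 0'>/dev/null;python3 -m creep '1 0 0 0 0; 1 0 0 0 0; 1 0 0 0 0; 1 0 0 0 0; 1 0 0 0 0';python3 go.py 0.515 0.035 0.25
python3 - <<'E'
import cv2
from h import *
for n in("side","top"):
    i=cv2.convertScaleAbs(cam(n)["color"][:,:,::-1],alpha=1.6,beta=10);cv2.imwrite(f"pics/{n}5.png",i)
    if n=="side":cv2.imwrite("pics/g5.png",cv2.resize(i[90:220,260:390],None,fx=4.5,fy=4.5,interpolation=cv2.INTER_CUBIC))
    else:cv2.imwrite("pics/t5.png",cv2.resize(i[105:265,170:330],None,fx=3.7,fy=3.7,interpolation=cv2.INTER_CUBIC))
g=cv2.cvtColor(cv2.imread("pics/side5.png"),cv2.COLOR_BGR2GRAY).astype(int)
for r in(122,130,136):print(r,g[r,278:312])
b=.2478-.1018
for x,y in((.515,.035),(.5122,.034)): print([np.round(circ("side",x,y,z,r),1) for z,r in((b+.005,.023),(b+.075,.023),(b,.018))])
E
```

```text
t: 15.65
tcp_pos: [0.5155, 0.0339, 0.2489]
eef_rot: [0.93, 0.368, 0.0, 0.0]
force: [-1.1, -0.5, -2.7]
width: 0.0127
t 15.7 p [0.5155 0.0339 0.2489] psi 43.24 yaw to 43.3: -0.001 tool d [ 0.0004 -0.0011 -0.0011] w 0.0127 f [-1.1 -0.5 -2.7]
122 [255 255 255 255 255 255 205 112 116 118 118 118 120 118 123 125 129 129
 129 129 127 127 125 123 123 121 120 117 119 133 146 143 144 144]
130 [255 255 255 255 255 255 251 114 119 117 120 120 122 121 120 126 131 133
 131 129 129 129 127 125 126 123 119 117 132 228 255 255 255 255]
136 [255 255 255 255 255 255 254 134 115 119 123 121 124 121 124 131 133 133
 130 128 129 128 128 124 123 123 118 117 134 229 255 255 255 255]
[array([285.7, 308.2, 133. , 144.3]), array([284.5, 307.9, 102.2, 112.9]), array([288.2, 305.8, 136.3, 145.2])]
[array([284.3, 306.9, 133.3, 144.7]), array([283.1, 306.6, 102.5, 113.2]), array([286.9, 304.5, 136.6, 145.5])]
```

View pics/g5.png

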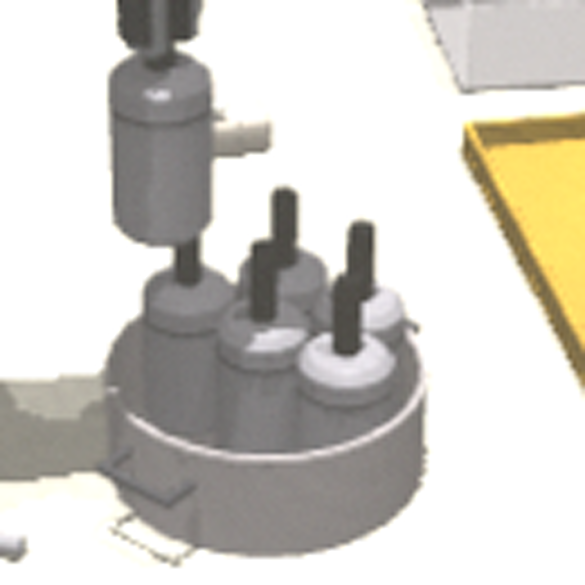

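View pics/t5.png

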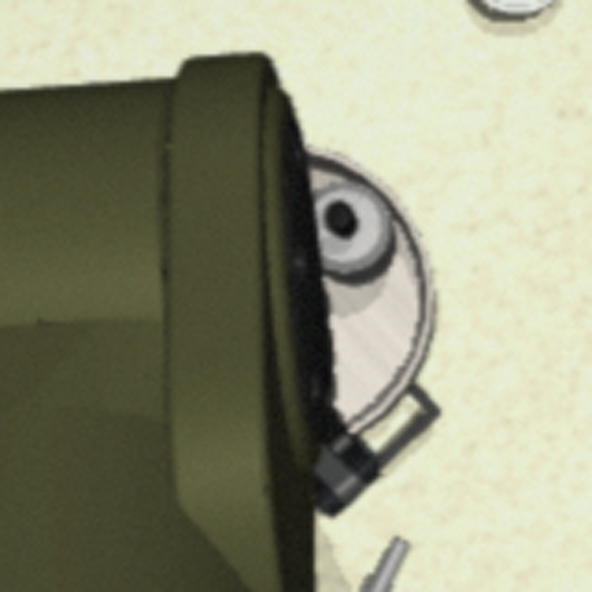

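```bash
python3 -m creep '1 0.0007 -0.0011 0.015 0; 1 0 0 0.015 0; 1 0 0 0.015 0; 1 0 0 0.009 0; 1 0 0 0 0'>/dev/null;python3 -m creep '1 0 0 0.006 0; 1 0 0 0.006 0; 1 0 0 0.006 0; 1 0 0 0.004 0; 1 0 0 0 0';python3 go.py 0.5153 0.0352 0.108
```

```text
t: 16.75
tcp_pos: [0.5149, 0.0359, 0.1723]
eef_rot: [0.929, 0.369, -0.001, -0.0]
force: [0.3, 0.1, -2.1]
width: 0.0124
t 16.8 p [0.5149 0.0359 0.1723] psi 43.31 yaw to 43.3: 0.000 tool d [-0.0002  0.0008  0.0643] w 0.0124 f [ 0.3  0.1 -2.1]
```

```bash
python3 -m creep '1 0 0.0005 0.006 0; 1 0 0 0.006 0; 1 0 0 0.006 0; 1 0 0 0.004 0; 1 0 0 0 0';python3 go.py 0.5153 0.0352 0.108;python3 -m creep '1 0 0 0.008 0; 1 0 0 0.008 0; 1 0 0 0.008 0; 1 0 0 0.008 0; 1 0 0 0.006 0';python3 go.py 0.5153 0.0352 0.108
```

```text
t: 17.25
tcp_pos: [0.5158, 0.0357, 0.1503]
eef_rot: [0.929, 0.369, 0.0, -0.0]
force: [1.4, -0.6, -3.0]
width: 0.0125
t 17.2 p [0.5158 0.0357 0.1503] psi 43.32 yaw to 43.3: 0.000 tool d [-0.0007  0.0001  0.0423] w 0.0125 f [ 1.4 -0.6 -3. ]
t: 17.75
tcp_pos: [0.5159, 0.0357, 0.1121]
eef_rot: [0.929, 0.369, 0.0, 0.0]
force: [2.4, 0.6, -1.1]
width: 0.0123
t 17.8 p [0.5159 0.0357 0.1121] psi 43.32 yaw to 43.3: 0.000 tool d [-0.0008 -0.      0.0041] w 0.0123 f [ 2.4  0.6 -1.1]
```

```bash
python3 -m creep '1 0 0 0.0015 0; 1 0 0 0.001 0; 1 0 0 0.001 0; 1 0 0 0.0005 0; 1 0 0 0 0';python3 -m creep '1 0 0 0.0005 0; 1 0 0 0 0; 1 0 0 0 0; 1 0 0 0 0; 1 0 0 0 0'
```

```text
t: 18.25
tcp_pos: [0.5157, 0.0357, 0.109]
eef_rot: [0.929, 0.369, 0.0, 0.0]
force: [2.9, 1.0, -2.1]
width: 0.0125
t: 18.75
tcp_pos: [0.5157, 0.0356, 0.1084]
eef_rot: [0.929, 0.369, 0.0, 0.0]
force: [3.7, 1.7, -0.4]
width: 0.0126
```

```bash
python3 -m creep '1 0.0005 0.0004 0.0005 0; 1 0 0 0.0005 0; 1 0 0 0 0; 1 0 0 0 0; 1 0 0 0 0'
```

```text
t: 19.25
tcp_pos: [0.5161, 0.0355, 0.1077]
eef_rot: [0.929, 0.369, -0.0, 0.0]
force: [-0.3, -0.4, 4.3]
width: 0.0126
```

```bash
python3 -m creep '0.65 0 0 0 0; 0.65 0 0 0 0; 0.65 0 0 0 0; 0.65 0 0 0 0; 0.65 0 0 -0.003 0';python3 -m creep '0.65 0 0 -0.02 0; 0.65 0 0 -0.03 0; 0.65 0 0 -0.03 0; 0.6 0 0 -0.03 0; 0.6 0 0 -0.03 0';python3 go.py 0.616 -0.317 0.24
```

```text
t: 19.75
tcp_pos: [0.5158, 0.0356, 0.11]
eef_rot: [0.929, 0.369, -0.001, -0.0]
force: [-0.5, 0.8, 0.3]
width: 0.03
t: 20.25
tcp_pos: [0.5159, 0.0356, 0.2518]
eef_rot: [0.929, 0.369, -0.0, -0.0]
force: [0.3, 0.2, 0.0]
width: 0.0337
t 20.2 p [0.5159 0.0356 0.2518] psi 43.31 yaw to 43.3: 0.000 tool d [-0.1691  0.3252  0.0118] w 0.0337 f [0.3 0.2 0. ]
```

```bash
python3 -m creep '0.5 -0.0188 0.0361 0 0; 0.5 -0.0188 0.0361 0 0; 0.5 -0.0188 0.0361 0 0; 0.5 -0.0188 0.0361 0 0; 0.5 -0.0188 0.0361 0 0'>/dev/null;python3 -m creep '0.5 -0.0188 0.0361 0 0; 0.5 -0.0188 0.0361 0 0; 0.5 -0.0188 0.0361 0.03 0; 0.5 -0.0188 0.0361 0.03 0; 0.5 0 0 0.025 0'>/dev/null;python3 -m creep '0.5 0 0 0 0; 0.5 0 0 0 0; 0.5 0 0 0 0; 0.5 0 0 0 0; 0.5 0 0 0 0'>/dev/null;python3 go.py 0.616 -0.317 0.098
python3 - <<'E'
import cv2
from h import *
for n in("side","top"):
    i=cv2.convertScaleAbs(cam(n)["color"][:,:,::-1],alpha=1.6,beta=10);cv2.imwrite(f"pics/{n}6.png",i)
    if n=="side":cv2.imwrite("pics/g6.png",i)
    else:cv2.imwrite("pics/t6.png",cv2.resize(i[135:240,190:300],None,fx=5.5,fy=5.5,interpolation=cv2.INTER_CUBIC))
E
```

```text
t 21.8 p [ 0.6164 -0.3154  0.1677] psi 43.37 yaw to 43.3: 0.001 tool d [-0.0015  0.0007  0.0697] w 0.0427 f [ 0.4  0.7 -0. ]
```

View pics/g6.png

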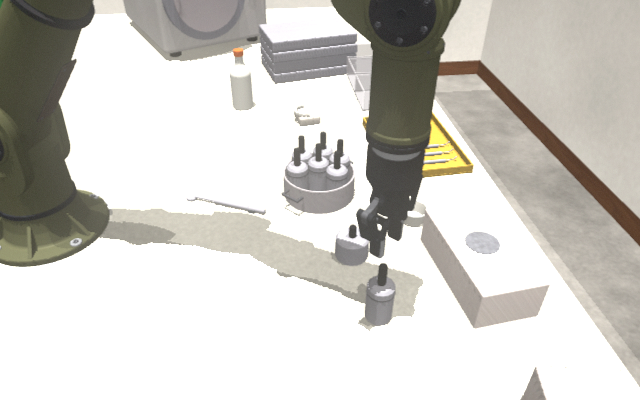

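View pics/t6.png

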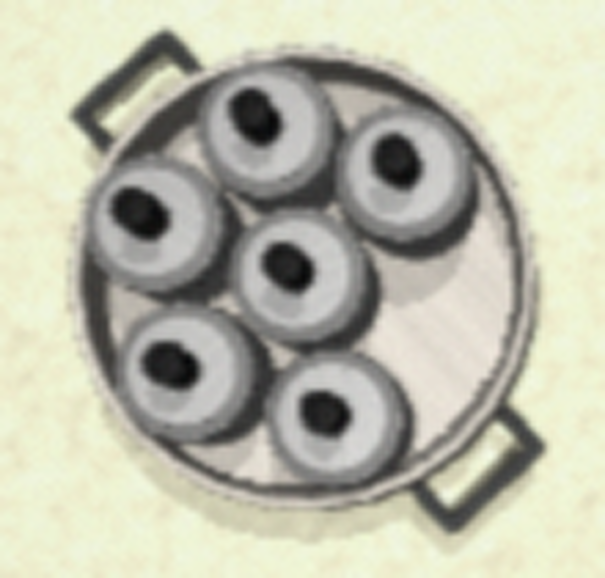

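The second tube stands at crop (340,420) and the others have not moved. The gripper is above the last tube (side (380,300)). I'll check the room left for the last slot.

```bash
python3 - <<'E'
from h import *
np.set_printoptions(precision=4,suppress=True)
D=lambda x,y:crop(x,y,5.5,190,135)
B={k:atz("top",*D(*p),.081)[:2] for k,p in dict(m=(302,281),p1=(406,174),p2=(268,132),p3=(158,224),p4=(188,372),s=(340,419)).items()}
c=atz("top",*D(309,279),.058)[:2]
for k in B:
  w=B[k]-c;print(k,B[k],"r %.4f drumang %.1f"%(np.hypot(*w),(np.degrees(np.arctan2(w[1],w[0]))+46.7)%360))
print("s-p4",np.linalg.norm(B['s']-B['p4']))
best=[]
for x in np.arange(.53,.57,.0005):
  for y in np.arange(-.015,.015,.0005):
    q=np.array([x,y]);g=[np.linalg.norm(q-B[k])-.046 for k in('p1','m','s')]+[.052-np.linalg.norm(q-c)]
    best.append((min(g),x,y,np.round(g,4)))
print(max(best,key=lambda b:b[0]))
E
python3 -m creep '0.5 -0.0015 0.0007 0 0; 0.5 0 0 0.03 0; 0.5 0 0 0.025 0; 0.5 0 0 0.0127 0; 0.5 0 0 0 0';python3 go.py 0.616 -0.317 0.098
```

```text
m [0.5591 0.0456] r 0.0027 drumang 227.8
p1 [0.5953 0.0119] r 0.0475 drumang 1.5
p2 [0.6085 0.0578] r 0.0482 drumang 61.4
p3 [0.5773 0.0934] r 0.0502 drumang 118.8
p4 [0.5284 0.0824] r 0.0497 drumang 178.9
s [0.5137 0.0321] r 0.0500 drumang 242.4
s-p4 0.052392005884448506
(np.float64(0.002547913511598554), np.float64(0.548499999999998), np.float64(-0.001999999999999988), array([0.0028, 0.0027, 0.0028, 0.0025]))
t: 22.4
tcp_pos: [0.6141, -0.3169, 0.0963]
eef_rot: [0.929, 0.369, -0.001, -0.001]
force: [-0.1, -0.1, -0.1]
width: 0.0427
t 22.4 p [ 0.6141 -0.3169  0.0963] psi 43.32 yaw to 43.3: 0.000 tool d [ 0.0014  0.0014 -0.0017] w 0.0427 f [-0.1 -0.1 -0.1]
```

```bash
python3 -m creep '0.5 0.001 0.001 -0.001 0; 1 0 0 0 0; 1 0 0 0 0; 1 0 0 0 0; 1 0 0 0 0' 40>/dev/null; python3 -m creep '1 0 0 0 0; 1 0 0 0 0; 1 0 0 0 0; 1 0 0 0 0; 1 0 0 0 0';python3 -m creep '1 0 0 -0.02 0; 1 0 0 -0.03 0; 1 0 0 -0.035 0; 1 0 0 -0.035 0; 1 0 0 -0.03 0' >/dev/null;python3 -m creep '1 0 0 0 0; 1 0 0 0 0; 1 0 0 0 0; 1 0 0 0 0; 1 0 0 0 0';python3 go.py 0.551 0.000 0.25
```

```text
t: 22.9
tcp_pos: [0.6173, -0.3179, 0.1008]
eef_rot: [0.929, 0.369, 0.001, 0.001]
force: [0.0, 0.3, 6.2]
width: 0.0127
t: 23.4
tcp_pos: [0.6173, -0.3179, 0.1008]
eef_rot: [0.929, 0.369, 0.001, 0.001]
force: [-0.0, 0.2, 6.4]
width: 0.0128
t: 24.4
tcp_pos: [0.6162, -0.3172, 0.2479]
eef_rot: [0.929, 0.369, -0.001, -0.001]
force: [-0.0, -0.5, -2.2]
width: 0.0126
t 24.4 p [ 0.6162 -0.3172  0.2479] psi 43.32 yaw to 43.3: 0.000 tool d [ 0.1702 -0.2755 -0.0016] w 0.0126 f [-0.  -0.5 -2.2]
```

```bash
python3 -m creep '1 0.0213 -0.0344 0 0; 1 0.0213 -0.0344 0 0; 1 0.0213 -0.0344 0 0; 1 0.0213 -0.0344 0 0; 1 0.0213 -0.0344 0 0'>/dev/null;python3 -m creep '1 0.0213 -0.0344 0 0; 1 0.0213 -0.0344 0 0; 1 0.0211 -0.0347 0 0; 1 0 0 0 0; 1 0 0 0 0'>/dev/null;python3 -m creep '1 0 0 0 0; 1 0 0 0 0; 1 0 0 0 0; 1 0 0 0 0; 1 0 0 0 0';python3 go.py 0.551 0.000 0.25
python3 - <<'E'
import cv2
from h import *
i=cv2.convertScaleAbs(cam("side")["color"][:,:,::-1],alpha=1.6,beta=10);cv2.imwrite("pics/side7.png",i)
cv2.imwrite("pics/g7.png",cv2.resize(i[90:220,260:390],None,fx=4.5,fy=4.5,interpolation=cv2.INTER_CUBIC))
g=cv2.cvtColor(i,cv2.COLOR_BGR2GRAY).astype(int)
for r in(130,138,144):print(r,g[r,294:330])
b=.2479-.1008
for x,y in((.551,0),(.5485,-.002)): print([np.round(circ("side",x,y,z,r),1) for z,r in((b+.005,.023),(b+.075,.023),(b,.018))])
E
```

```text
t: 25.9
tcp_pos: [0.5514, -0.0008, 0.2493]
eef_rot: [0.93, 0.369, -0.0, 0.0]
force: [-0.1, 0.1, -2.2]
width: 0.0131
t 25.9 p [ 0.5514 -0.0008  0.2493] psi 43.27 yaw to 43.3: -0.001 tool d [ 0.0002 -0.0008 -0.0007] w 0.0131 f [-0.1  0.1 -2.2]
130 [255 255 255 255 255 255 255 255 255 255 173 112 117 115 118 117 117 118
 116 117 123 128 126 120 122 128 126 124 118 120 117 117 133 223 255 255]
138 [255 255 255 254 157  79  80  79  80  86  97 112 117 117 115 117 116 117
 119 118 126 126 129 131 126 126 125 125 123 123 119 117 131 226 255 255]
144 [255 255 255 255 195  79  80  79  79  82  98 112 115 117 116 119 115 115
 117 121 126 127 128 129 127 126 125 124 121 123 119 117 149 243 255 255]
[array([305.1, 328.1, 139.9, 151.8]), array([304.7, 328.7, 108.7, 119.8]), array([307.6, 325.6, 143.3, 152.6])]
[array([303.9, 327. , 140.5, 152.4]), array([303.5, 327.6, 109.2, 120.4]), array([306.5, 324.5, 143.9, 153.2])]
```

View pics/g7.png

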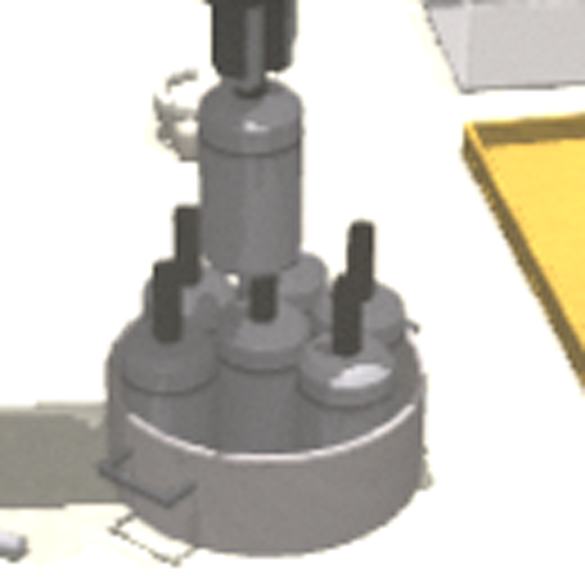

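```bash
python3 -m creep '1 0 0 0.015 0; 1 0 0 0.015 0; 1 0 0 0.015 0; 1 0 0 0.009 0; 1 0 0 0 0'>/dev/null;python3 -m creep '1 0 0 0.005 0; 1 0 0 0.004 0; 1 0 0 0.003 0; 1 0 0 0 0; 1 0 0 0 0';python3 go.py 0.551 0 0.107
python3 - <<'E'
import cv2
from h import *
for n in("side","top"):
    i=cv2.convertScaleAbs(cam(n)["color"][:,:,::-1],alpha=1.6,beta=10);cv2.imwrite(f"pics/{n}8.png",i)
    if n=="side":cv2.imwrite("pics/g8.png",cv2.resize(i[110:220,270:370],None,fx=5.4,fy=5.4,interpolation=cv2.INTER_CUBIC))
    else:cv2.imwrite("pics/t8.png",cv2.resize(i[105:265,170:330],None,fx=3.7,fy=3.7,interpolation=cv2.INTER_CUBIC))
E
```

```text
t: 26.95
tcp_pos: [0.5515, -0.0003, 0.1835]
eef_rot: [0.929, 0.369, 0.0, 0.0]
force: [-0.3, 0.8, -1.8]
width: 0.0133
t 26.9 p [ 5.515e-01 -3.000e-04  1.835e-01] psi 43.31 yaw to 43.3: 0.000 tool d [-0.0001 -0.0006  0.0765] w 0.0133 f [-0.3  0.8 -1.8]
```

View pics/g8.png

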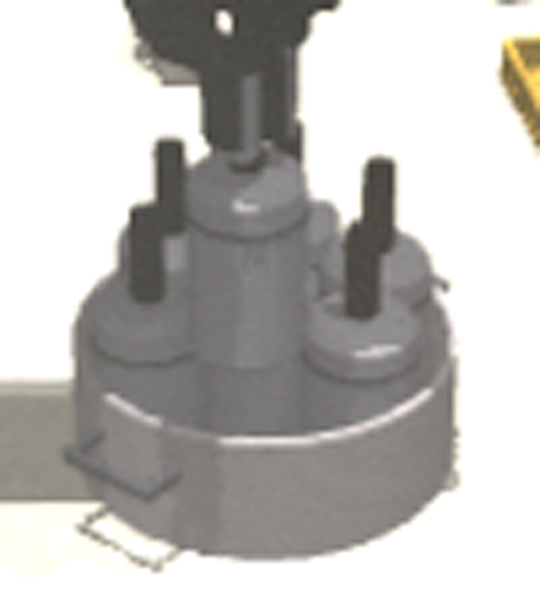

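View pics/t8.png

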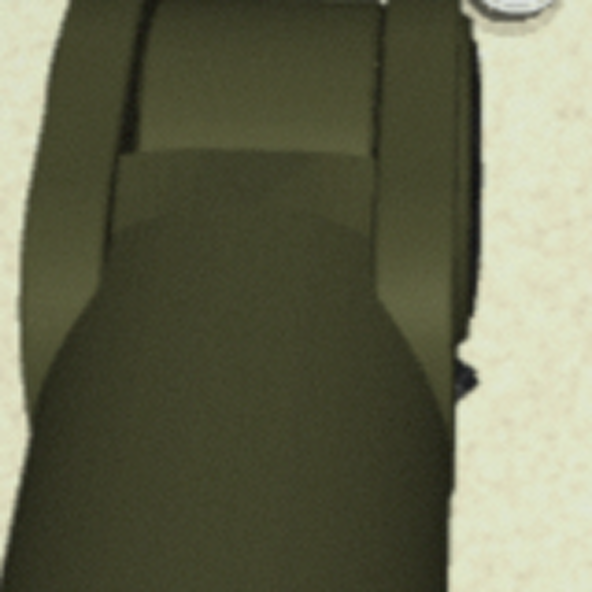

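```bash
python3 - <<'E'
from h import *
f=lambda e:[round((a-o+.5)*5.4-.5,1) for a,o in zip(e,(270,270,110,110))]
b=.1835-.1008
print("foot",f(circ("side",.5485,-.002,b,.018)),"sh75",f(circ("side",.5485,-.002,b+.075,.023)))
print("sh75 packed s",f(circ("side",.5137,.0321,.081,.023)),"p1",f(circ("side",.5953,.0119,.081,.023)))
print("rim",f(circ("side",.5618,.0456,.058,.079)))
E
```

```text
foot [np.float64(200.8), np.float64(294.6), np.float64(328.3), np.float64(381.0)] sh75 [np.float64(185.3), np.float64(310.5), np.float64(153.8), np.float64(217.9)]
sh75 packed s [np.float64(90.3), np.float64(207.5), np.float64(283.9), np.float64(348.4)] p1 [np.float64(303.4), np.float64(421.3), np.float64(297.6), np.float64(363.0)]
rim [np.float64(69.5), np.float64(461.6), np.float64(233.9), np.float64(452.5)]
```

```bash
python3 -m creep '1 0 0 0.004 0; 1 0 0 0.004 0; 1 0 0 0.004 0; 1 0 0 0 0; 1 0 0 0 0';python3 -m creep '1 0 0 0.005 0; 1 0 0 0.005 0; 1 0 0 0.005 0; 1 0 0 0 0; 1 0 0 0 0';python3 go.py 0.551 0 0.107
```

```text
t: 27.6
tcp_pos: [0.5513, -0.0003, 0.1711]
eef_rot: [0.929, 0.369, -0.0, -0.0]
force: [0.5, 0.8, -1.7]
width: 0.0126
t: 28.1
tcp_pos: [0.5513, -0.0003, 0.1561]
eef_rot: [0.929, 0.369, -0.0, -0.0]
force: [0.0, 0.4, -1.8]
width: 0.013
t 28.1 p [ 5.513e-01 -3.000e-04  1.561e-01] psi 43.31 yaw to 43.3: 0.000 tool d [-0.     -0.0004  0.0491] w 0.0130 f [ 0.   0.4 -1.8]
```

No contact so far, with the foot now inside the rim. Continuing.

```bash
python3 -m creep '1 0 0 0.006 0; 1 0 0 0.006 0; 1 0 0 0.006 0; 1 0 0 0.006 0; 1 0 0 0 0';python3 -m creep '1 0 0 0.006 0; 1 0 0 0.006 0; 1 0 0 0.006 0; 1 0 0 0.003 0; 1 0 0 0 0';python3 go.py 0.551 0 0.107
```

```text
t: 28.6
tcp_pos: [0.5508, -0.0003, 0.1312]
eef_rot: [0.929, 0.369, -0.001, -0.0]
force: [-0.1, -0.8, -2.8]
width: 0.0128
t: 29.1
tcp_pos: [0.5511, -0.0003, 0.1107]
eef_rot: [0.929, 0.369, -0.001, -0.0]
force: [0.2, 0.3, -2.5]
width: 0.0126
t 29.1 p [ 5.511e-01 -3.000e-04  1.107e-01] psi 43.31 yaw to 43.3: 0.000 tool d [ 0.0002 -0.0003  0.0037] w 0.0126 f [ 0.2  0.3 -2.5]
```

```bash
python3 -m creep '1 0 0 0.0015 0; 1 0 0 0.001 0; 1 0 0 0.0005 0; 1 0 0 0 0; 1 0 0 0 0';python3 -m creep '1 0 0 0.0005 0; 1 0 0 0.0005 0; 1 0 0 0 0; 1 0 0 0 0; 1 0 0 0 0'
```

```text
t: 29.6
tcp_pos: [0.5515, -0.0003, 0.1084]
eef_rot: [0.929, 0.369, 0.0, 0.0]
force: [0.3, 0.3, -2.3]
width: 0.0126
t: 30.1
tcp_pos: [0.5514, -0.0003, 0.1073]
eef_rot: [0.929, 0.369, -0.0, 0.0]
force: [-0.0, 0.1, -1.7]
width: 0.0126
```

```bash
python3 -m creep '1 0 0 0.0005 0; 1 0 0 0.0005 0; 1 0 0 0 0; 1 0 0 0 0; 1 0 0 0 0'
```

```text
t: 30.6
tcp_pos: [0.5516, -0.0003, 0.1067]
eef_rot: [0.929, 0.369, 0.0, 0.0]
force: [-1.9, -0.1, 6.8]
width: 0.0125
```

Floor contact (+6.8 N). Releasing and lifting clear.

```bash
python3 -m creep '0.65 0 0 0 0; 0.65 0 0 0 0; 0.65 0 0 0 0; 0.65 0 0 0 0; 0.65 0 0 -0.003 0';python3 -m creep '0.65 0 0 -0.02 0; 0.65 0 0 -0.03 0; 0.65 0 0 -0.03 0; 0.6 0 0 -0.03 0; 0.6 0 0 -0.03 0';python3 -m creep '0.6 -0.02 0.035 0 0; 0.6 -0.02 0.035 0 0; 0.6 -0.02 0.035 0 0; 0.6 -0.02 0.035 0 0; 0.6 -0.02 0.035 0 0'>/dev/null;python3 -m creep '0.6 -0.02 0.035 0 0; 0.6 -0.02 0.035 0 0; 0.6 0 0 0 0; 0.6 0 0 0 0; 0.6 0 0 0 0'
python3 - <<'E'
import cv2
from h import *
for n in("side","top"):
    i=cv2.convertScaleAbs(cam(n)["color"][:,:,::-1],alpha=1.4,beta=10);cv2.imwrite(f"pics/{n}9.png",i)
    if n=="top":cv2.imwrite("pics/t9.png",cv2.resize(i[135:240,190:300],None,fx=5.5,fy=5.5,interpolation=cv2.INTER_CUBIC))
E
```

```text
t: 31.1
tcp_pos: [0.5511, -0.0003, 0.109]
eef_rot: [0.929, 0.369, -0.0, -0.0]
force: [0.4, 0.4, 0.9]
width: 0.0302
t: 31.6
tcp_pos: [0.5512, -0.0003, 0.2508]
eef_rot: [0.929, 0.369, 0.0, 0.0]
force: [0.1, -0.7, 0.4]
width: 0.0344
t: 32.6
tcp_pos: [0.6177, -0.2732, 0.2493]
eef_rot: [0.929, 0.37, 0.0, -0.001]
force: [1.0, -0.3, 0.1]
width: 0.0342
```

View pics/t9.png

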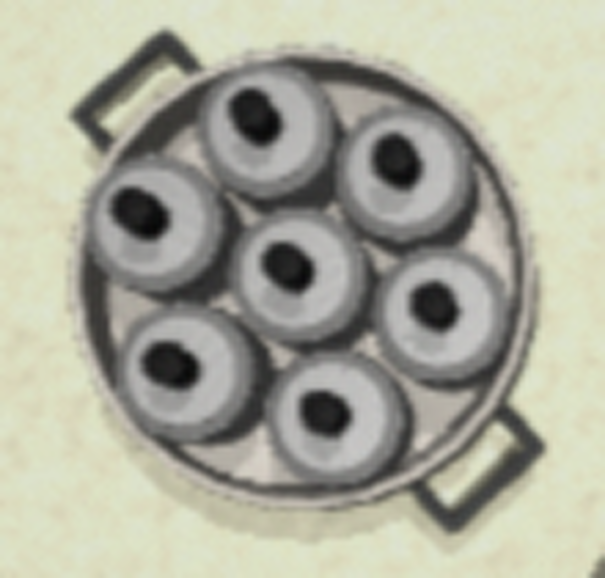

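View pics/side9.png

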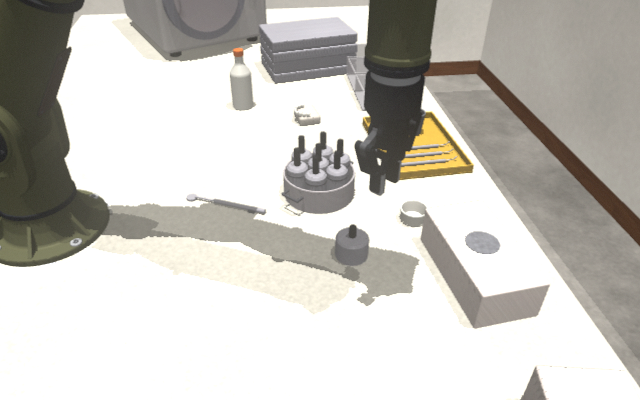

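View pics/top9.png

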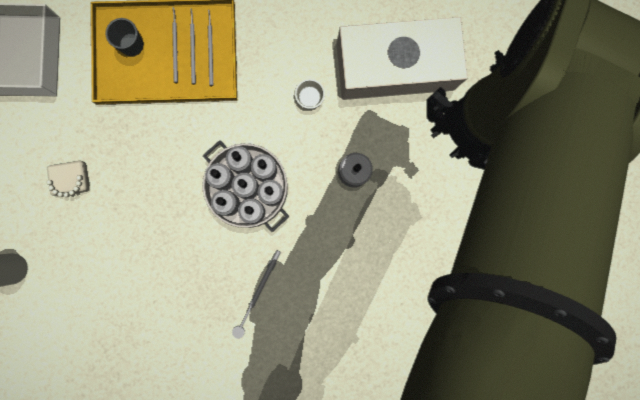

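All seven tubes stand upright in the drum (top crop: new ones at (301,281), (340,419) and (443,317)). The pot (355,169), dish (309,96) and mirror are where they were, and the arm is clear. Handing in.

```bash
python3 -c "
from cell import workorder
print(workorder.close_job())"
```

```text
the job is handed in; nothing more can be done
None
```

All three loose tubes are in the drum: one in the middle, the others at 240° and 300°. I lowered each one until the wrist force showed it on the floor (+4 to +7 N), then released it with a small finger opening. I handed the job in at about 33 s of the 67 s allowed; no verdict is reported.

- **Last pictures:** both cameras show seven upright tubes standing together. The pot, dish and mirror are at the same pixel positions as at the start, and the gripper is empty and well clear.
- **Camera against robot:** the cameras and the measured tool position disagreed by about 2–4 mm near the drum. I corrected for it using the first tube placed.
- **Off nominal:**
  - The middle tube stands about 2–3 mm off the drum's axis by the top camera.
  - One loose tube slid a few millimetres on the counter as the jaws closed on it, but stayed upright.

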